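# Third hand: press a rail against the sprung end plate of a screwing jig

### The arm

A 6-joint arm with a two-finger parallel gripper is mounted at the origin on a cart in front of the work surface, level with it; the furniture and walls round the work are solid. World frame = base frame: x ahead of the robot, y to its left, z up, the work surface at z = 0. Lengths are in mm, angles in degrees, forces in N, time in s.
With the tool pointing down it reaches from about 350 to 850 mm from the base axis. Payload 8.1 kg.
Tool frame: the origin (TCP) lies midway between the tips of the shut fingers; the grasp point (between the pads) lies 19 mm behind it; z points along the fingers, y is the line along which they close (so a half turn about z gives the same grasp; the last joint's range is limited). The gripper opens to 85 mm and grips with 20 to 120 N. Pads are 22 mm wide; open, the fingers measure 114 mm over their backs; the gripper's body (76 mm by 85 mm) begins 54 mm behind the grasp point. The pads swing forward as they close: fully open they stand 13 mm farther back than shut.
Start: joints at [-77.028, 7.471, 85.268, -0, 87.261, -4.893], TCP at [184.084, -571.068, 231.292] pointing down, gripper open.
Joint ranges: [-169.43, 169.43], [-51.17, 129.36], [1.28, 143.12], [-76.62, 256.62], [0, 156.53], [-152.29, 152.29]. Speed limits (degrees/s): [136.94, 136.94, 159.86, 180, 180, 180].

### API

Orientations are given as [roll, pitch, yaw] about the fixed x, y, z axes, in that order (R = Rz(yaw) Ry(pitch) Rx(roll)).
In Python, from bench import r gives the robot as it stands. The module is installed in compiled form; this text tells all that it offers.
- The arm moves only by the tool jog_arm, never from a script. Its argument "rows" is a list of rows, each a list of 2 entries, a list of its own where there are three numbers: the shift along the tool's x, y, z in mm, then the turn, a rotation vector about the tool's x, y, z in rad. A call has 1 to 10 rows; each row is the pose to reach, as a shift and turn from the pose commanded when the call began, along the tool's axes at that moment; what a row does not reach only later rows make up. A row lasts 1/10 s, in which the tool goes at most 50 mm and 8.59 degrees, less where a joint would pass 70% of its speed; a pose out of reach is approached as far as the arm can. A call with a gripper value outside its range is refused whole. "grip" is the finger opening in mm, from 0 to 85.4, set as the call begins (left out, the last holds). The fingers move at their own pace and stop on an object; "force" is the grip in N (left out, the last holds). Time passes only in rows, so rows that repeat a pose let the fingers close. It gives the time, the measured TCP pose, the force, the opening and the grip force at its end, in the units of the state.
- r.sense(): the state, without advancing time (a new reading comes with each control period).
- r.snapshot(name): name is "scene" or "top" or "wrist"; returns (picture, depth): 480x640x3 uint8, blue, green, red; 480x640 float32, mm along the optical axis (not along the pixel's ray), 0 where there is no reading.
- r.camera_params(name): a dict with "fx", "fy", "cx", "cy" (pixels), "dist_coeffs" ([k1, k2, p1, p2, k3] as OpenCV has them; the pictures are not rectified), "pose" (4x4, takes a point from camera to world coordinates); the wrist camera has in their place "tool_from_camera" (4x4, takes a point from camera to tool coordinates, whose origin is the TCP and whose axes are the flange's). Camera axes: x right, y down, z forward; pixel columns grow to the right and rows downward; lengths in mm; the calibration is good to about 2 mm. A picture is of the moment at which its call begins: read the wrist's pose just before it. camera_params takes no time and is no camera call.
- r.hand_in(): hands the job in; it is judged then, once.
The state is a dict: "time": time; "joint_pos": joint angles; "qd": joint speeds; "joint_efforts": joint torques, N m; "tool_pos": TCP position; "tcp_rot": TCP orientation; "ft_force": force on the tool from outside, world axes, zero at the start; "wrist_torque": the same for the moment, N m; "finger_gap": finger opening in mm; "grip_force": force on a finger pad.
Only numpy, scipy, OpenCV 4.12 (cv2) and the standard library are available. Lean on these libraries where they do the work, as an engineer would, in place of code of your own. Each camera call takes 0.05 s, during which the arm holds its last target. There are 200 camera calls.

### The job

Pick up the square wooden rail and lay it flat on the bed of the screwing jig between the two pencil lines, blue painted end under the steel tongue and against the upright steel plate; then push it gently and squarely against the plate until the black pointer stands in the green field, never as far as the red. Finish like that: keep holding the rail with the pointer steady in the green, because I will then drive the screws down through the steel tongue into the rail. Leave the other things on the table alone.

Things in the scene. Friction and masses are not known exactly. Their poses are not given: they have to be found in the camera images.
- rail: Square pine rail, 150 x 40 x 40 mm, about 0.14 kg, lying loose on the table. Origin at the centre of its underside, z up, x along its length towards the blue painted end. Grasp it across its 40 mm width.
- rail_painted_end (a point): Centre of the rail's blue painted end face: 75 mm along the rail's x from its origin, 20 mm above its underside.
- jig: Jig fixed to the table: plywood bed x -155 to +145 mm, 130 wide, top 15 mm above the table. Origin at table height in mid-width, z up, x the push direction. The rail belongs along y = 0, between pencil lines at y = -20 and +20 mm. At the far end a grey spring housing (x 70 to 135, 100 wide, top 65 mm above the table) with a scale on top: white, green, white, red.
- plate_face (a point): Centre line of the front face of the sprung steel plate, 20 mm above the bed; at rest at x = 20 mm, y = 0 in the jig's frame; it moves with the plate. The plate is 90 mm wide, its top edge 75 mm above the table. A steel tongue 50 mm wide juts 23 mm forward from it towards the rail, its underside 46 mm above the bed (6 mm over a lying rail), so slide the rail in level from the front.
- press_plate (a joint): How far the steel plate has been pushed back along the jig's x, in m: 0 at rest, stop at 0.035. Springs push back with 500 N per m (9 N at 0.018). The black pointer on its top edge is in the green from 0.012 to 0.024 (6 to 12 N) and in the red from 0.029 on.
- tape_measure: Bystander: yellow tape measure, 36 x 78 x 64 mm, origin under its centre.
- glue_bottle: Bystander: white squeeze bottle with orange cap, 62 mm across, 167 mm tall, origin under its centre.
- paint_tin: Bystander: small paint tin, 77 mm across and tall, origin under its centre.
- screwdriver_red: Bystander: red screwdriver lying at the right edge of the table, 195 mm long along its y, origin under its middle.
Not all that is in view belongs to the job. Of the things shaped like the rail, the pine one is meant.

How it is judged (in metres and radians):
On the way, in this order (a step that is already met when the one before it is completed fails the run):
1. the rail is lifted from the table (height (world z) of rail above 0.025 m and contact force between the fingers and rail above 1 N), for 0.1 s.
2. the rail's painted end presses on the plate with the pointer in the green for a second (value of joint press_plate between 0.0115 and 0.0245 m and distance between rail_painted_end and plate_face below 0.012 m and contact force between rail and press_plate above 4.5 N), for 1 s.
At the end, for the whole second after the job is handed in: Fingers still on the rail; painted end against the plate within 6 mm, centred within 8 mm, square within 0.08 rad, flat on the bed within 5 mm and 0.06 rad; all at rest, plate pushed back 12 to 24 mm (0.5 mm grace), 4.5 to 15 N between rail and plate (value of joint press_plate between 0.0115 and 0.0245 m and velocity of joint press_plate between -0.004 and 0.004 m/s and contact force between rail and press_plate between 4.5 and 15 N and contact force between the fingers and rail above 1 N and x of rail_painted_end in the frame of plate_face between -0.006 and 0.006 m and y of rail_painted_end in the frame of plate_face between -0.008 and 0.008 m and z of rail_painted_end in the frame of plate_face between -0.005 and 0.005 m and angle between the x axis of rail and the x axis of jig, either way round below 0.08 rad and angle between rail's own z axis and vertical below 0.06 rad and linear speed of rail below 0.01 m/s); the arm keeps its last pose, push and grip.
It fails at once if the plate is pushed into the red (value of joint press_plate above 0.0295 m).
It fails at once if a bystander is moved by more than 20 mm (distance of any of tape_measure, glue_bottle, paint_tin, screwdriver_red from where it was at the start of the episode above 0.02 m).
It also fails if it takes over 42 s, if anything falls off the work surface, if the arm or the gripper's body presses on something with over 40 N, if the wrist force passes 120 N, or if a joint passes its speed limit or range.

## Working session

There is one attempt and no reset: what is moved stays moved. The work goes in short steps, Python scripts to look and compute and a tool call to move; the robot and the scene stay as the last step left them, time stands still between calls to the robot, and variables do not carry over. Pictures are saved under pics/ and viewed, at most 10 in all, crops included, and the job is handed in when it is done.

Besides the shell and the picture viewer there is one more tool, called after "Call:" as name(argument=value, ...) on one line, values as JSON. jog_arm: Moves the arm, as the interface text tells. Its arguments: {"type":"object","properties":{"rows":{"type":"array"},"grip":{"type":"number"},"force":{"type":"number"}},"required":["rows"]}

```bash
mkdir -p pics
python3 - <<'E'
from bench import r
import cv2,numpy as np
s=r.sense();print(s)
for n in("scene","top"):
    p,d=r.snapshot(n);cv2.imwrite(f"pics/{n}1.png",p);np.save(f"pics/{n}1.npy",d);c=r.camera_params(n);print(n,c)
print(r.camera_params("wrist"))
E
```

```text
{'time': 0.0, 'joint_pos': array([-7.70290454e+01,  7.51412026e+00,  8.53302802e+01,  6.10298803e-04,
        8.72613765e+01, -4.89413739e+00]), 'qd': array([ 0.09684124, -0.02837876, -0.04158516, -0.03452694, -0.13668067,
        0.00974829]), 'joint_efforts': array([ 2.23860967e-03, -5.69397104e+01, -5.00547373e+01,  1.38757755e-04,
        1.47370639e-02,  3.42044098e-05]), 'tool_pos': array([ 183.95554289, -570.52264577,  230.24513675]), 'tcp_rot': array([-1.79894661e+02, -9.63168454e-03,  1.78650534e+01]), 'ft_force': array([ 0.69551228, -0.80325569, -0.20495366]), 'wrist_torque': array([ 0.04048922, -0.04593388,  0.01269167]), 'grip_force': 0.0, 'finger_gap': 85.43108813390292}
scene {'fx': 449.66891324779436, 'fy': 449.66891324779436, 'cx': 311.72954515721665, 'cy': 229.220953547021, 'dist_coeffs': array([-0.04926046,  0.        ,  0.        ,  0.        ,  0.        ]), 'pose': array([[ 4.96681734e-01,  6.46879863e-01, -5.78665446e-01,
         1.21322448e+03],
       [ 8.67730571e-01, -3.84485939e-01,  3.14982887e-01,
        -3.04818900e+02],
       [-1.87326404e-02, -6.585
[... 537 characters left out ...]
2.13495511e-01, -9.76935377e-01,
         1.43946423e+03],
       [ 0.00000000e+00,  0.00000000e+00,  0.00000000e+00,
         1.00000000e+00]])}
{'fx': 353.66707178676717, 'fy': 353.66707178676717, 'cx': 320.7618594598425, 'cy': 242.00617018936987, 'dist_coeffs': array([-0.03527017,  0.        ,  0.        ,  0.        ,  0.        ]), 'tool_from_camera': array([[-3.41362522e-04, -9.44850776e-01, -3.27500983e-01,
         8.39493302e+01],
       [ 9.99999935e-01, -2.84093575e-04, -2.22706095e-04,
         9.08605798e-01],
       [ 1.17383102e-04, -3.27501038e-01,  9.44850812e-01,
        -1.41591074e+02],
       [ 0.00000000e+00,  0.00000000e+00,  0.00000000e+00,
         1.00000000e+00]])}
```

View pics/top1.png

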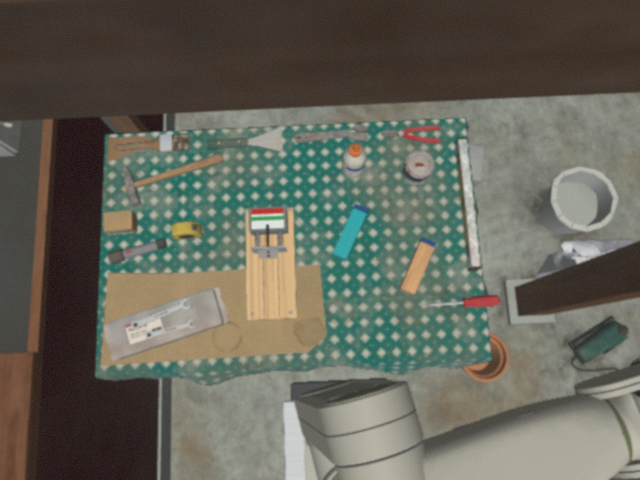

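View pics/scene1.png

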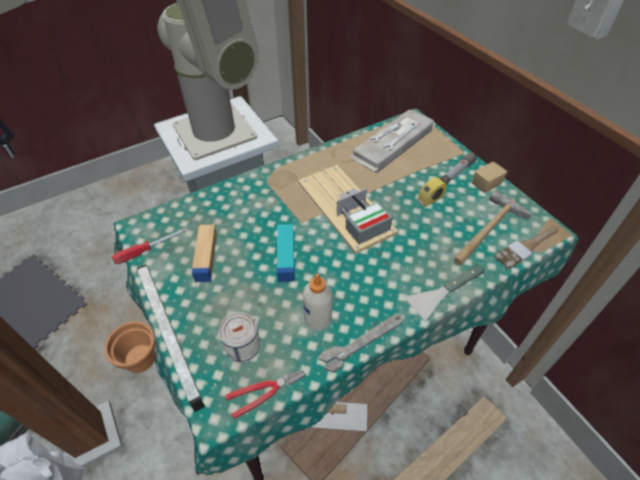

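The top view shows the pine rail at about (418,267) with its blue end at (428,241). The turquoise lookalike is at (351,232), and the jig bed runs from (271,318) up to the housing at (268,220). The scene view agrees with this: rail at (204,252), blue end towards (202,275).

```bash
cat > h.py <<'E'
import cv2,numpy as np
from bench import r
def cast(n,px,z):
    c=r.camera_params(n);K=np.array([[c['fx'],0,c['cx']],[0,c['fy'],c['cy']],[0,0,1]])
    u=cv2.undistortPoints(np.array(px,float).reshape(-1,1,2),K,c['dist_coeffs'])[:,0]
    P=c['pose'];d=np.c_[u,np.ones(len(u))]@P[:3,:3].T;o=P[:3,3]
    return o+d*((z-o[2])/d[:,2])[:,None]
def biggest(m):
    cs,_=cv2.findContours(m.astype(np.uint8),cv2.RETR_EXTERNAL,cv2.CHAIN_APPROX_NONE);return max(cs,key=cv2.contourArea)
E
python3 - <<'E'
from h import *
for n,roi,jroi in(("top",(385,225,450,305),(225,195,315,330)),("scene",(185,215,225,290),(290,160,400,260))):
    p=cv2.imread(f"pics/{n}1.png");h=cv2.cvtColor(p,cv2.COLOR_BGR2HSV);H,S,V=[h[...,i].astype(int) for i in range(3)]
    d=np.load(f"pics/{n}1.npy")
    W=np.zeros(H.shape,bool);W[roi[1]:roi[3],roi[0]:roi[2]]=1
    pine=W&(H>5)&(H<25)&(S>80);blue=W&(H>105)&(H<130)&(S>80)
    for nm,m in(("pine",pine),("blue",blue),("both",pine|blue)):
        c=biggest(m);b=cv2.boxPoints(cv2.minAreaRect(c));print(n,nm,cv2.contourArea(c),b.round(1).tolist())
        print(cast(n,b,40).round(1)[:,:2].tolist())
    c=r.camera_params(n)
    for q in([(418,270)] if n=="top" else [(204,245)]): print("depth",d[q[1],q[0]])
    s=8 if n=="top" else 6
    x0,y0,x1,y1=jroi;cv2.imwrite(f"pics/{n}_jig.png",cv2.resize(p[y0:y1,x0:x1],None,fx=4.4 if n=="top" else 6,fy=4.4 if n=="top" else 6,interpolation=cv2.INTER_CUBIC))
p=cv2.imread("pics/top1.png");h=cv2.cvtColor(p,cv2.COLOR_BGR2HSV)
for y in(290,310): print([tuple(h[y,x]) for x in list(range(240,252))+list(range(290,302))])
E
```

```text
top pine 740.5 [[399.20001220703125, 288.79998779296875], [419.6000061035156, 241.3000030517578], [434.1000061035156, 247.5], [413.70001220703125, 295.0]]
[[417.1, -153.7], [540.3, -217.2], [521.7, -253.9], [399.3, -189.9]]
top blue 35.5 [[421.0, 240.10000610351562], [422.3999938964844, 236.8000030517578], [435.1000061035156, 242.5], [433.70001220703125, 245.6999969482422]]
[[543.2, -221.0], [551.8, -225.6], [535.0, -257.8], [526.4, -253.2]]
top both 740.5 [[399.20001220703125, 288.79998779296875], [419.6000061035156, 241.3000030517578], [434.1000061035156, 247.5], [413.70001220703125, 295.0]]
[[417.1, -153.7], [540.3, -217.2], [521.7, -253.9], [399.3, -189.9]]
depth 1412.6965
scene pine 639.0 [[192.89999389648438, 265.79998779296875], [199.0, 223.10000610351562], [216.8000030517578, 225.6999969482422], [210.6999969482422, 268.3999938964844]]
[[520.2, -248.6], [398.9, -188.3], [430.4, -152.2], [548.5, -214.9]]
scene blue 188.0 [[191.6999969482422, 269.0], [209.5, 267.79998779296875], [210.3000030517578, 280.70001220703125], [192.60000610351562, 281.8999938964844]]
[[527.6, -254.1], [
[... 1766 characters left out ...]
int8(96), np.uint8(215)), (np.uint8(18), np.uint8(95), np.uint8(217)), (np.uint8(17), np.uint8(97), np.uint8(207)), (np.uint8(17), np.uint8(94), np.uint8(201)), (np.uint8(17), np.uint8(64), np.uint8(191)), (np.uint8(16), np.uint8(71), np.uint8(194)), (np.uint8(17), np.uint8(86), np.uint8(204)), (np.uint8(17), np.uint8(95), np.uint8(214)), (np.uint8(17), np.uint8(96), np.uint8(216)), (np.uint8(17), np.uint8(93), np.uint8(208)), (np.uint8(18), np.uint8(92), np.uint8(189)), (np.uint8(18), np.uint8(94), np.uint8(166)), (np.uint8(19), np.uint8(91), np.uint8(160)), (np.uint8(18), np.uint8(92), np.uint8(158)), (np.uint8(18), np.uint8(89), np.uint8(160)), (np.uint8(18), np.uint8(92), np.uint8(161))]
```

View pics/top_jig.png

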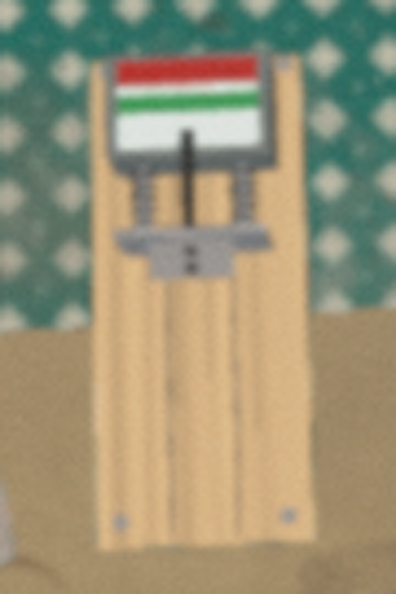

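The jig crop shows the bed, the pencil lines at crop x of about 168 and 238, and the plate with its tongue at crop y of about 230–278. The pointer is in the first white field. Next I measure the pencil lines and bed edges to subpixel.

Run:
```python
from h import *
p=cv2.imread("pics/top1.png");V=cv2.cvtColor(p,cv2.COLOR_BGR2GRAY).astype(float)
R={'L':[], 'R':[], 'a':[], 'b':[]}
for y in range(270,316):
    row=V[y]
    def edge(x0,x1):
        t=(row[x0:x1].max()+row[x0:x1].min())/2;s=row[x0:x1]>t
        i=x0+int(np.argmax(s[1:]!=s[:-1]));return i+(t-row[i])/(row[i+1]-row[i])
    R['L'].append((edge(242,250),y));R['R'].append((edge(293,301),y))
    k=(y-270)/46
    for nm,c in(('a',263.2),('b',279)):
        xs=np.arange(int(c)-2,int(c)+5);w=np.clip(np.median(row[256:290])+3-row[xs],0,None)
        if w.sum()>10:R[nm].append(((w*xs).sum()/w.sum(),y))
for k,v in R.items():
    w=cast("top",v,15)[:,:2]
    for _ in range(3):
        c=np.polyfit(w[:,0],w[:,1],1);e=w[:,1]-np.polyval(c,w[:,0]);w=w[abs(e)<max(2*e.std(),.5)]
    print(k,len(w),"yaw",np.degrees(np.arctan(c[0])).round(2),"y@380",np.polyval(c,380).round(1),"y@520",np.polyval(c,520).round(1),e.std())
q=lambda u,v:(225+(u+.5)/4.4-.5,195+(v+.5)/4.4-.5)
print("front",cast("top",[q(99,549),q(315,541)],15).round(1).tolist())
print("back",cast("top",[q(92,62),q(301,58)],15).round(1).tolist())
print("housing back/front",cast("top",[q(112,58),q(270,55),q(112,165),q(272,163)],65).round(1).tolist())
print("plate top front, tongue front",cast("top",[q(118,247),q(268,247),q(150,278),q(234,278)],75).round(1).tolist())
print("tongue z66",cast("top",[q(150,278),q(234,278)],63).round(1).tolist())
```

```text
L 45 yaw 0.4 y@380 246.9 y@520 247.8 0.3950260994456259
R 46 yaw -0.36 y@380 117.7 y@520 116.8 0.9361153235889956
a 42 yaw -0.22 y@380 198.6 y@520 198.0 0.27656773013567426
b 42 yaw -2.59 y@380 160.9 y@520 154.6 0.5606209538636924
front [[359.0, 245.4, 15.0], [357.7, 117.2, 15.0]]
back [[658.6, 244.7, 15.0], [654.9, 115.1, 15.0]]
housing back/front [[646.4, 225.6, 65.0], [643.7, 131.0, 65.0], [580.7, 226.8, 65.0], [577.4, 132.0, 65.0]]
plate top front, tongue front [[529.0, 222.8, 75.0], [524.8, 135.3, 75.0], [509.8, 204.5, 75.0], [507.4, 155.7, 75.0]]
tongue z66 [[512.0, 206.0, 63.0], [509.6, 156.7, 63.0]]
```

```bash
cat >> h.py <<'E'
from scipy.spatial.transform import Rotation as Ro
def pose():
    s=r.sense();return s['tool_pos'],Ro.from_euler('xyz',s['tcp_rot'],degrees=True),s
def plan(xyz,yaw):
    p,R,s=pose();T=Ro.from_euler('xyz',[180,0,yaw],degrees=True)
    print("shift",R.inv().apply(np.array(xyz)-p).round(1),"rot",(R.inv()*T).as_rotvec().round(4),"t",s['time'],"pos",p.round(1),s['tcp_rot'].round(2))
def wcast(px,z,p,R):
    c=r.camera_params("wrist");K=np.array([[c['fx'],0,c['cx']],[0,c['fy'],c['cy']],[0,0,1]]);T=c['tool_from_camera']
    u=cv2.undistortPoints(np.array(px,float).reshape(-1,1,2),K,c['dist_coeffs'])[:,0]
    d=R.apply(np.c_[u,np.ones(len(u))]@T[:3,:3].T);o=R.apply(T[:3,3])+p
    return o+d*((z-o[2])/d[:,2])[:,None]
E
python3 -c "
from h import *
plan([464,-201,200],152.5)"
```

```text
shift [ 379.9 -265.8   30.8] rot [-7.0000e-04 -2.1000e-03 -2.3498e+00] t 0.1 pos [ 184.  -570.6  230.3] [-1.799e+02 -1.000e-02  1.787e+01]
```

Call:
jog_arm(rows=[[[380,-266,30],[0,0,-2.35]],[[380,-266,30],[0,0,-2.35]],[[380,-266,30],[0,0,-2.35]],[[380,-266,30],[0,0,-2.35]],[[380,-266,30],[0,0,-2.35]],[[380,-266,30],[0,0,-2.35]],[[380,-266,30],[0,0,-2.35]],[[380,-266,30],[0,0,-2.35]],[[380,-266,30],[0,0,-2.35]],[[380,-266,30],[0,0,-2.35]]], grip=85, force=60)

```text
time: 1.1
tool_pos: [465.8, -197.2, 200.5]
tcp_rot: [180.0, -0.1, 104.4]
ft_force: [-1.5, -0.9, 0.3]
finger_gap: 85.1
grip_force: 0.0
```

```bash
python3 -c "
from h import *
plan([464,-201,200],152.5)"
```

```text
shift [-3.2 -2.7  0.5] rot [ 0.001  -0.0016 -0.8399] t 1.1 pos [ 465.8 -197.2  200.5] [ 1.7999e+02 -1.0000e-01  1.0438e+02]
```

Call:
jog_arm(rows=[[[-3,-2,0],[0,0,-0.84]],[[-3,-2,0],[0,0,-0.84]],[[-3,-2,0],[0,0,-0.84]],[[-3,-2,0],[0,0,-0.84]],[[-3,-2,0],[0,0,-0.84]],[[-3,-2,0],[0,0,-0.84]],[[-3,-2,0],[0,0,-0.84]],[[-3,-2,0],[0,0,-0.84]]])

```text
time: 1.9
tool_pos: [462.8, -204.6, 201.0]
tcp_rot: [180.0, -0.0, 151.8]
ft_force: [-0.1, -1.2, 0.3]
finger_gap: 84.8
grip_force: 0.0
```

Run:
```python
from h import *
p,R,s=pose();im,d=r.snapshot("wrist");cv2.imwrite("pics/w1.png",im)
h=cv2.cvtColor(im,cv2.COLOR_BGR2HSV);H,S,V=[h[...,i].astype(int) for i in range(3)]
print(s['tool_pos'],s['tcp_rot'],s['time'])
for nm,m in(("pine",(H>5)&(H<25)&(S>80)),("blue",(H>105)&(H<130)&(S>90))):
    c=biggest(m);b=cv2.boxPoints(cv2.minAreaRect(c));print(nm,cv2.contourArea(c),b.round(1).tolist(),wcast(b,40,p,R).round(1)[:,:2].tolist())
```

```text
[ 462.76299354 -204.62675071  201.01195754] [ 1.79998526e+02 -2.94896052e-02  1.51769147e+02] 1.9
pine 10224.5 [[-49.20000076293945, 337.3999938964844], [107.0, 201.60000610351562], [156.3000030517578, 258.3999938964844], [0.20000000298023224, 394.20001220703125]] [[389.7, -608.0], [357.8, -363.6], [422.3, -357.2], [469.4, -615.0]]
blue 669.0 [[387.5, 427.70001220703125], [427.0, 405.20001220703125], [438.3999938964844, 425.20001220703125], [399.0, 447.70001220703125]] [[710.4, -253.7], [701.7, -202.4], [734.9, -202.0], [744.9, -254.8]]
```

View pics/w1.png

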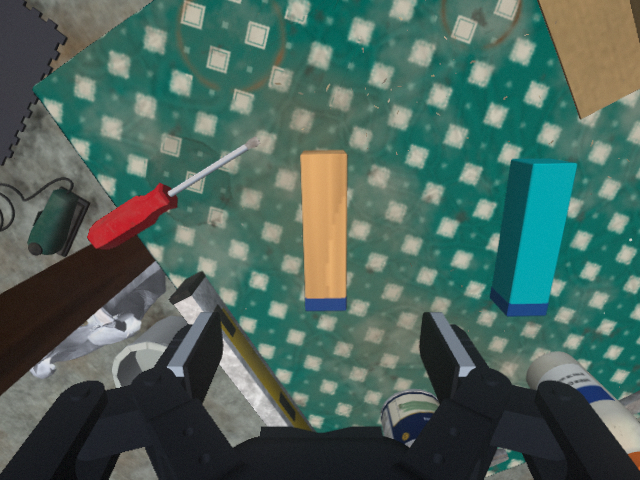

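The wrist view shows the pine rail upright at x 301–347 and y 152–311, with the blue end at the bottom. The turquoise lookalike is well to the right.

Run:
```python
from h import *
p,R,s=pose()
im=cv2.imread("pics/w1.png");h=cv2.cvtColor(im,cv2.COLOR_BGR2HSV);H,S,V=[h[...,i].astype(int) for i in range(3)]
W=np.zeros(H.shape,bool);W[140:320,285:365]=1
m=W&(((H>5)&(H<25)&(S>80))|((H>105)&(H<130)&(S>90)))
c=biggest(m)[:,0];print(c.min(0),c.max(0))
L=[(c[c[:,1]==y,0].min(),y) for y in (165,290)];Rr=[(c[c[:,1]==y,0].max()+1,y) for y in (165,290)]
print(L,Rr)
for y in(165,230,285):print(V[y,296:312].tolist(),S[y,340:352].tolist())
for q in(L,Rr):
    w=wcast(q,40,p,R);print(w.round(1)[:,:2].tolist(),np.degrees(np.arctan2(*(w[1]-w[0])[[1,0]])))
print("tail,head",wcast([(324,152.5),(326,299),(326,311)],40,p,R).round(1).tolist())
```

```text
[300 150] [347 310]
[(np.int32(301), 165), (np.int32(305), 290)] [(np.int32(347), 165), (np.int32(346), 290)]
[104, 105, 107, 108, 118, 190, 219, 220, 219, 218, 218, 219, 221, 222, 224, 224] [136, 132, 135, 130, 132, 134, 123, 63, 85, 83, 74, 79]
[107, 107, 107, 105, 109, 110, 91, 184, 210, 214, 213, 213, 212, 211, 213, 213] [132, 132, 131, 132, 132, 126, 109, 48, 61, 47, 33, 30]
[108, 105, 103, 104, 107, 117, 124, 133, 115, 175, 203, 201, 202, 205, 199, 199] [129, 129, 134, 127, 129, 124, 63, 34, 28, 43, 64, 77]
[[411.9, -197.4], [515.9, -251.4]] -27.418009587766136
[[430.3, -163.2], [534.4, -217.0]] -27.3183356838785
tail,head [[412.0, -175.5, 40.0], [533.9, -238.3, 40.0], [545.5, -244.4, 40.0]]
```

```bash
python3 -c "
from h import *
plan([465.4,-203,4],152.6)"
```

```text
shift [ -1.6   2.7 197.1] rot [ 0.     -0.0004 -0.0143] t 1.95 pos [ 462.8 -204.6  201.1] [ 1.8000e+02 -2.0000e-02  1.5178e+02]
```

Call:
jog_arm(rows=[[[-1,2,45],[0,0,-0.014]],[[-1.5,2.5,90],[0,0,-0.014]],[[-1.5,2.5,130],[0,0,-0.014]],[[-1.5,2.5,160],[0,0,-0.014]],[[-1.5,2.5,180],[0,0,-0.014]],[[-1.5,2.5,192],[0,0,-0.014]],[[-1.5,2.5,197],[0,0,-0.014]],[[-1.5,2.5,197],[0,0,-0.014]],[[-1.5,2.5,197],[0,0,-0.014]]])

```text
time: 2.85
tool_pos: [466.4, -203.7, 5.6]
tcp_rot: [-180.0, 0.1, 152.7]
ft_force: [0.0, -0.3, 0.6]
finger_gap: 85.0
grip_force: 0.0
```

Call:
jog_arm(rows=[[[0,0,0],[0,0,0]],[[0,0,0],[0,0,0]],[[0,0,0],[0,0,0]],[[0,0,0],[0,0,0]],[[0,0,0],[0,0,0]],[[0,0,0],[0,0,0]],[[0,0,0],[0,0,0]],[[0,0,0],[0,0,0]],[[0,0,0],[0,0,0]]], grip=20, force=60)

```text
time: 3.75
tool_pos: [466.0, -203.6, 5.1]
tcp_rot: [-180.0, 0.1, 152.7]
ft_force: [-1.4, -0.3, 5.7]
finger_gap: 38.8
grip_force: 61.3
```

Call:
jog_arm(rows=[[[0,0,-10],[0,0,0]],[[0,0,-30],[0,0,0]],[[0,0,-60],[0,0,0]],[[0,0,-90],[0,0,0]],[[0,0,-110],[0,0,0]],[[0,0,-120],[0,0,0]],[[0,0,-120],[0,0,0]]])

```text
time: 4.45
tool_pos: [466.3, -203.6, 125.9]
tcp_rot: [-180.0, 0.2, 152.7]
ft_force: [-0.3, -0.3, -1.9]
finger_gap: 39.2
grip_force: 60.5
```

```bash
python3 -c "
from h import *
plan([390,182,115],179.2);s=r.sense();print(s['finger_gap'],s['ft_force'])"
```

```text
shift [244.4 307.9  10.2] rot [-0.0007  0.0026 -0.4618] t 4.45 pos [ 466.3 -203.6  125.9] [-1.8000e+02  1.6000e-01  1.5274e+02]
39.17183526712904 [-0.32225068 -0.3018591  -1.8535141 ]
```

Call:
jog_arm(rows=[[[20,25,1],[0,0,-0.03]],[[48,61,2],[0,0,-0.09]],[[80,101,3],[0,0,-0.15]],[[112,141,4],[0,0,-0.21]],[[144,181,6],[0,0,-0.27]],[[176,222,7],[0,0,-0.33]],[[205,259,8],[0,0,-0.39]],[[228,287,10],[0,0,-0.43]],[[244,308,10],[0,0,-0.462]],[[244,308,10],[0,0,-0.462]]])

```text
time: 5.45
tool_pos: [387.5, 184.7, 112.5]
tcp_rot: [-180.0, -0.2, 179.5]
ft_force: [0.0, -0.7, -1.7]
finger_gap: 39.8
grip_force: 61.0
```

Call:
jog_arm(rows=[[[0,0,0],[0,0,0]],[[0,0,0],[0,0,0]],[[0,0,0],[0,0,0]]])

```text
time: 5.75
tool_pos: [389.6, 181.3, 113.9]
tcp_rot: [-180.0, -0.0, 179.1]
ft_force: [-0.1, 0.5, -2.1]
finger_gap: 39.4
grip_force: 61.0
```

Run:
```python
from h import *
p,R,s=pose();im,d=r.snapshot("wrist");cv2.imwrite("pics/w2.png",im);print(p,s['tcp_rot'],s['time'],s['finger_gap'])
```

```text
[389.64305154 181.28446395 113.85359745] [-1.79973335e+02 -3.98534537e-02  1.79101894e+02] 5.75 39.398221300592056
```

View pics/w2.png

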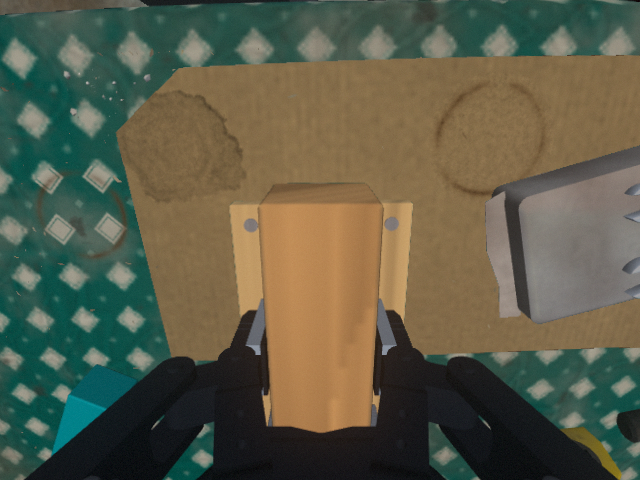

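The wrist view shows the held rail's tail at x 262–382, y 185–425. The bed's front edge runs from about (231,204) to (412,203), with both screws visible.

Run:
```python
from h import *
p,R,s=pose();print(p)
im=cv2.imread("pics/w2.png");g=im[...,2].astype(int)
for y in(225,290):print(y,g[y,222:245].tolist(),g[y,400:420].tolist())
print("bed corners",wcast([(231,204),(412.5,203)],15,p,R).round(1).tolist())
print("sides",wcast([(233.0,225),(411,225),(237,290),(408.5,290)],15,p,R).round(1).tolist())
print("screws",wcast([(251,226),(391.5,224.5)],15,p,R).round(1).tolist())
# rail edges
for y in(220,240,260,280): print(y,g[y,254:270].tolist(),g[y,372:392].tolist())
print("rail",wcast([(261,215),(382.5,215),(264,290),(379,290)],149,p,R).round(1).tolist())
```

```text
[389.77599628 181.36065383 114.03650564]
225 [133, 134, 132, 133, 131, 134, 135, 135, 123, 150, 186, 194, 193, 193, 192, 190, 191, 190, 190, 191, 191, 169, 141] [187, 190, 193, 194, 194, 196, 197, 200, 199, 204, 185, 150, 138, 140, 142, 140, 140, 138, 138, 140]
290 [124, 123, 123, 125, 126, 128, 125, 126, 127, 127, 125, 126, 127, 128, 132, 152, 179, 193, 190, 190, 192, 191, 193] [196, 197, 198, 196, 200, 188, 141, 138, 137, 135, 136, 137, 136, 130, 134, 135, 131, 135, 134, 132]
bed corners [[359.3, 118.3, 15.0], [360.6, 244.6, 15.0]]
sides [[374.5, 118.2, 15.0], [376.5, 244.6, 15.0], [425.8, 116.2, 15.0], [427.9, 246.2, 15.0]]
screws [[375.5, 130.9, 15.0], [376.0, 230.7, 15.0]]
220 [125, 156, 183, 191, 144, 147, 161, 167, 176, 182, 184, 185, 184, 185, 183, 181] [171, 175, 173, 176, 175, 174, 168, 160, 152, 147, 114, 176, 190, 146, 120, 128, 130, 130, 127, 124]
240 [191, 192, 192, 192, 194, 157, 140, 152, 165, 176, 184, 186, 185, 185, 185, 183] [173, 173, 172, 173, 174, 167, 160, 151, 148, 119, 180, 188, 187, 183, 179, 176, 175, 172, 172, 173]
260 [191, 192, 190, 190, 194, 193, 171, 138, 148, 166, 171, 180, 185, 187, 183, 185] [171, 171, 172, 170, 165, 156, 149, 143, 123, 181, 191, 186, 184, 183, 176, 173, 172, 171, 171, 171]
280 [192, 191, 192, 190, 190, 192, 192, 193, 143, 141, 163, 173, 182, 185, 184, 187] [168, 169, 170, 161, 152, 146, 134, 128, 180, 189, 189, 184, 181, 178, 170, 172, 172, 173, 170, 168]
rail [[332.5, 162.6, 149.0], [333.1, 200.4, 149.0], [358.5, 161.7, 149.0], [359.1, 200.3, 149.0]]
```

Call:
jog_arm(rows=[[[0,0,20],[0,0,0.005]],[[0,0,45],[0,0,0.005]],[[0,0,68],[0,0,0.005]],[[0,0,82],[0,0,0.005]],[[0,0,89],[0,0,0.005]],[[0,0,91.5],[0,0,0.005]],[[0,0,91.5],[0,0,0.005]],[[0,0,91.5],[0,0,0.005]]])

```text
time: 6.6
tool_pos: [390.5, 182.5, 23.7]
tcp_rot: [180.0, 0.1, 178.9]
ft_force: [0.4, 0.4, -1.4]
finger_gap: 39.1
grip_force: 61.0
```

Run:
```python
from h import *
plan([463,180.4,21],179.4);print(r.sense()['ft_force'])
p,d=r.snapshot("scene");cv2.imwrite("pics/s2.png",cv2.resize(p[130:270,270:410],None,fx=4,fy=4,interpolation=cv2.INTER_CUBIC))
```

```text
shift [-72.5  -0.7   2.8] rot [ 0.0005  0.0015 -0.0086] t 6.6 pos [390.5 182.5  23.7] [1.7997e+02 9.0000e-02 1.7891e+02]
[ 0.37340499  0.36792742 -1.41037586]
```

View pics/s2.png

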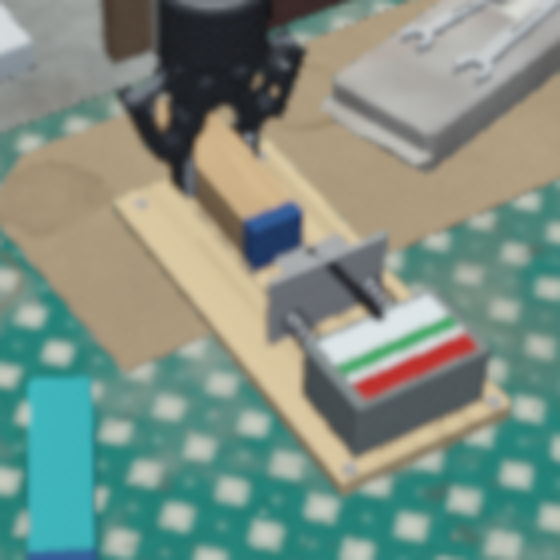

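The scene crop shows the rail held level between the pencil lines at crop (250,190). Its blue end at (272,232) is just in front of the tongue.

Call:
jog_arm(rows=[[[-5,0,1],[0,0,-0.006]],[[-12,-0.5,2],[0,0,-0.006]],[[-20,-0.5,2],[0,0,-0.006]],[[-27,-0.5,2],[0,0,-0.006]],[[-33,-0.5,2],[0,0,-0.006]],[[-38,-0.5,2],[0,0,-0.006]],[[-42,-0.5,2],[0,0,-0.006]],[[-45,-0.5,2],[0,0,-0.006]],[[-47,-0.5,2],[0,0,-0.006]],[[-47,-0.5,2],[0,0,-0.006]]])

```text
time: 7.65
tool_pos: [436.7, 181.0, 20.8]
tcp_rot: [180.0, 0.0, 179.3]
ft_force: [0.1, 0.4, -2.0]
finger_gap: 39.3
grip_force: 61.0
```

Call:
jog_arm(rows=[[[-1,0,0],[0,0,0]],[[-2,0,0],[0,0,0]],[[-3,0,0],[0,0,0]],[[-4,0,0],[0,0,0]],[[-5,0,0],[0,0,0]],[[-6,0,0],[0,0,0]],[[-7,0,0],[0,0,0]],[[-8,0,0],[0,0,0]],[[-8,0,0],[0,0,0]],[[-8,0,0],[0,0,0]]])

```text
time: 8.65
tool_pos: [444.6, 180.8, 20.8]
tcp_rot: [-180.0, -0.0, 179.3]
ft_force: [-0.4, -0.8, -1.8]
finger_gap: 39.7
grip_force: 61.0
```

Call:
jog_arm(rows=[[[-1,0,0.3],[0,0,0]],[[-2,0,0.6],[0,0,0]],[[-3,0,0.6],[0,0,0]],[[-4,0,0.6],[0,0,0]],[[-5,0,0.6],[0,0,0]],[[-6,0,0.6],[0,0,0]],[[-7,0,0.6],[0,0,0]],[[-8,0,0.6],[0,0,0]],[[-8,0,0.6],[0,0,0]],[[-8,0,0.6],[0,0,0]]])

```text
time: 9.65
tool_pos: [452.5, 180.8, 20.1]
tcp_rot: [180.0, -0.0, 179.3]
ft_force: [-3.6, -0.1, -0.6]
finger_gap: 39.4
grip_force: 61.3
```

Call:
jog_arm(rows=[[[-1,0,0],[0,0,0]],[[-2,0,0.2],[0,0,0]],[[-3,0,0.2],[0,0,0]],[[-4,0,0.2],[0,0,0]],[[-5,0,0.2],[0,0,0]],[[-6,0,0.2],[0,0,0]],[[-7,0,0.2],[0,0,0]],[[-8,0,0.2],[0,0,0]],[[-9,0,0.2],[0,0,0]],[[-9,0,0.2],[0,0,0]]])

```text
time: 10.65
tool_pos: [460.4, 180.7, 20.0]
tcp_rot: [-180.0, -0.1, 179.3]
ft_force: [-11.5, 0.3, 8.1]
finger_gap: 39.5
grip_force: 62.2
```

Run:
```python
from h import *
a=[]
for i in range(4):
    p,d=r.snapshot("scene");a.append(r.sense()['ft_force'])
print(np.mean(a,0),r.sense()['tool_pos'])
cv2.imwrite("pics/s3.png",cv2.resize(p[130:270,270:410],None,fx=4,fy=4,interpolation=cv2.INTER_CUBIC))
```

```text
[-11.62320339  -0.05262491   8.37443549] [460.41376372 180.68911402  20.03661133]
```

View pics/s3.png

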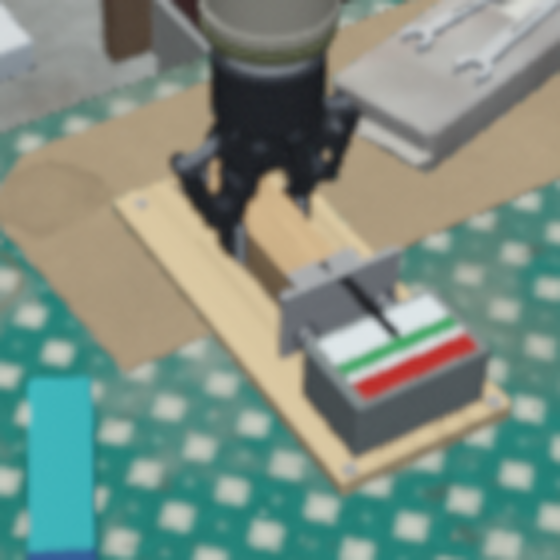

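The crop shows the rail's painted end under the tongue and on the plate. The pointer tip at crop (398,335) has reached the edge of the green. Part of the 11.6 N is bed friction, because I'm pressing down about 10 N. I'll ease off downward and push a little further.

Call:
jog_arm(rows=[[[0,0,-0.2],[0,0,0]],[[0,0,-0.3],[0,0,0]],[[-0.5,0,-0.3],[0,0,0]],[[-1,0,-0.3],[0,0,0]],[[-1.5,0,-0.3],[0,0,0]],[[-2,0,-0.3],[0,0,0]],[[-2,0,-0.3],[0,0,0]],[[-2,0,-0.3],[0,0,0]]])

```text
time: 11.65
tool_pos: [462.1, 180.6, 20.1]
tcp_rot: [-180.0, -0.2, 179.3]
ft_force: [-11.7, 0.8, 5.9]
finger_gap: 39.3
grip_force: 62.0
```

Run:
```python
from h import *
a=[]
for i in range(4):
    p,d=r.snapshot("top");a.append(r.sense()['ft_force'])
s=r.sense();print(np.mean(a,0),s['tool_pos'],s['tcp_rot'])
q,d=r.snapshot("scene")
A=cv2.resize(p[195:285,225:315],None,fx=4.4,fy=4.4,interpolation=cv2.INTER_CUBIC)
B=cv2.resize(q[180:247,325:392],(396,396),interpolation=cv2.INTER_CUBIC)
cv2.imwrite("pics/ts4.png",np.hstack([A,B]))
```

```text
[-12.12700101   0.4924532    5.9828138 ] [462.09617267 180.64273058  20.05467551] [-1.79980636e+02 -1.74614931e-01  1.79285995e+02]
```

View pics/ts4.png

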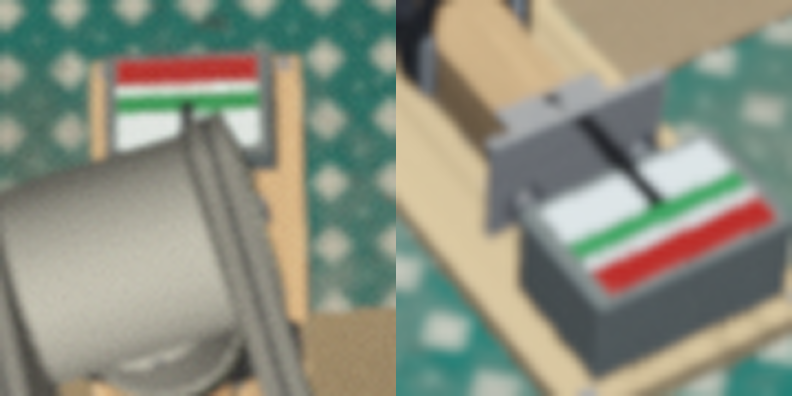

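The pointer tip sits in the green in both views: top crop (187,102) with the green at y 95–110, and scene crop (657,203). The pointer has moved about 16.5 mm. I'll hold for over a second, then check that it is steady.

Call:
jog_arm(rows=[[[-0.5,0,-0.1],[0,0,0]],[[-0.5,0,-0.1],[0,0,0]],[[-0.5,0,-0.1],[0,0,0]],[[-0.5,0,-0.1],[0,0,0]],[[-0.5,0,-0.1],[0,0,0]],[[-0.5,0,-0.1],[0,0,0]],[[-0.5,0,-0.1],[0,0,0]],[[-0.5,0,-0.1],[0,0,0]],[[-0.5,0,-0.1],[0,0,0]],[[-0.5,0,-0.1],[0,0,0]]])

```text
time: 12.9
tool_pos: [462.6, 180.7, 20.1]
tcp_rot: [-180.0, -0.2, 179.3]
ft_force: [-11.8, 1.3, 5.6]
finger_gap: 39.6
grip_force: 62.0
```

Call:
jog_arm(rows=[[[0,0,0],[0,0,0]],[[0,0,0],[0,0,0]],[[0,0,0],[0,0,0]],[[0,0,0],[0,0,0]],[[0,0,0],[0,0,0]],[[0,0,0],[0,0,0]]])

```text
time: 13.5
tool_pos: [462.5, 180.7, 20.0]
tcp_rot: [-180.0, -0.2, 179.3]
ft_force: [-11.1, 0.3, 5.1]
finger_gap: 39.3
grip_force: 62.0
```

Run:
```python
from h import *
q,d=r.snapshot("scene")
cv2.imwrite("pics/s5.png",cv2.resize(q[160:250,310:400],(540,540),interpolation=cv2.INTER_CUBIC))
```

```text
(no output)
```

View pics/s5.png

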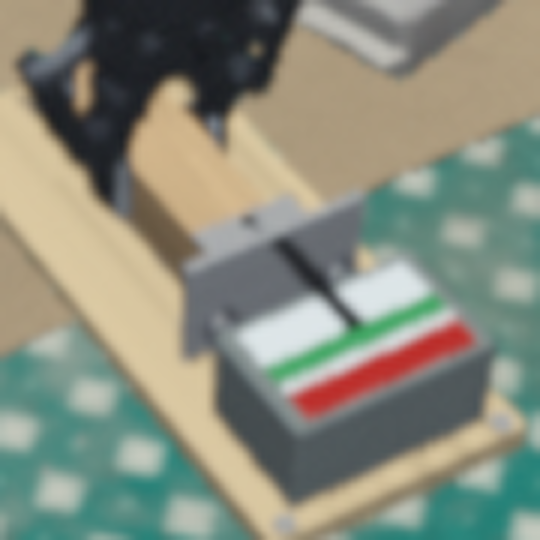

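The crop shows the pointer tip at (357,327) in the green and unchanged, with the rail under the tongue and square to the plate. Contact began near TCP x 446, so about 16.5 mm of push agrees with the images. I'm handing it in.

```bash
python3 -c "
from bench import r
print(r.hand_in())"
```

```text
the job is handed in; nothing more can be done
None
```

The rail lies flat on the jig bed between the pencil lines, blue end under the tongue and pressed squarely on the plate. The arm is still holding it, with the pointer steady in the green (about 16–17 mm, roughly 8–9 N by estimate). I handed the job in at about 13.6 s; no verdict came back.

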